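Free a robot vacuum's battery and put it on charge

ROBOT

A 7-joint arm with a two-finger parallel gripper is mounted at the origin on the work surface. World frame = base frame: x ahead of the robot, y to its left, z up, the work surface at z = 0. Lengths are in m, angles in rad, forces in N, time in s.
With the tool pointing down it reaches from about 0.4 to 0.85 m from the base axis. Payload 4.5 kg.
Tool frame: the origin (TCP) lies between the finger pads; the fingertips stand ctrl.tip_reach ahead of it and the grasp point (between the pads) lies 3 mm ahead of it (ctrl.tip_reach is the distance from the TCP to the fingertips, in m); z points along the fingers, y is the direction in which the jaws open and shut (so a half turn about z gives the same grasp; the last joint's range is limited). The gripper opens to 88 mm and grips with 3 to 60 N. Pads are 18 mm wide; open, the fingers measure 123 mm over their backs; the gripper's body (75 mm by 187 mm) begins 45 mm behind the grasp point.
Start: joints at [1.332, 0.689, -0.195, 1.565, 0.157, 0.902, -0.215], TCP at [0.168, -0.602, 0.261] pointing down, gripper open.
Joint ranges: [-3.01, 3.01], [-0.46, 2.08], [-1.47, 1.51], [0.13, 2.56], [-1, 4.14], [0.04, 2.09], [-2.66, 2.66]. Speed limits (rad/s): [2.57, 2.57, 3.14, 3.14, 3.14, 3.14, 3.14].

INTERFACE

Orientations are given as a unit quaternion [w, x, y, z].
In Python, from station import sensors, camera, get_calibration, order, look_for, place_of, ctrl gives the robot as it stands.
- The arm moves only by the shell command python3 -m crank 'ROWS'. ROWS is JSON, one flat list of numbers, 7 for each row, row after row: the finger opening in mm, from 0 to 88.1, then the shift along the tool's x, y, z in mm, then the turn, a rotation vector about the tool's x, y, z in rad. A call has 1 to 12 rows; each row is the pose to reach, as a shift and turn from the pose commanded when the call began, along the tool's axes at that moment; what a row does not reach only later rows make up. A row lasts 1/12 s, in which the tool goes at most 41.7 mm and 7.16 degrees, less where a joint would pass 70% of its speed; a pose out of reach is approached as far as the arm can. A call with a gripper value outside its range is refused whole. The fingers move at their own pace and stop on an object; the grip force is fixed at half the most. Time passes only in rows, so rows that repeat a pose let the fingers close. It gives the time, the measured TCP pose, the force and the opening at its end, in the units of the state.
- sensors.observe(): the state, without advancing time (a new reading comes with each control period).
- camera(name): name is "side" or "top" or "wrist"; returns (picture, depth): 400x640x3 uint8, red, green, blue; 400x640 float32, m along the optical axis (not along the pixel's ray), 0 where there is no reading.
- get_calibration(name): a dict with "camera_matrix" (3x3 intrinsics, pixels), "R" (3x3) and "t" (3): a world point X has camera coordinates R X + t. Camera axes: x right, y down, z forward; pixel columns grow to the right and rows downward; lengths in m; the calibration is good to about 2 mm. A picture is of the moment at which its call begins: read the wrist's pose just before it. get_calibration takes no time and is no camera call; for the wrist camera it gives the pose at the moment of the call.
- order.finish_job(): hands the job in, once; it reports no verdict.
Trained networks look in the newest picture that a camera, given by its name, has taken for a name from the list of things; names that differ only in an ending like _2 or _b are one class to them, and where a whole thing is asked for, a point or a joint stands for the part that bears it (a point fixed in the world has none). Each returns a list of dicts, best first, with "confidence" (0 to 1); they miss things now and then, are a little off and sometimes report something else, mostly with a low value. They report only what shows in the picture. A call takes as long as a camera call. They do not tell look-alikes from the thing itself.
- look_for(camera, query): "location" ([x, y, z] in m, in world coordinates, good to about 4 mm: the middle of the surface that is visible of it).
- place_of(camera, query): "location" ([x, y, z] in m, in world coordinates, good to about 4 mm: a listed point, or the origin of a listed thing).
The state is a dict: "time": time; "joint_pos": joint angles; "qd": joint speeds; "effort": joint torques, N m; "ee_pos": TCP position; "tool_rot": TCP orientation; "force": force on the tool from outside, world axes, zero at the start; "wrist_torque": the same for the moment, N m; "gripper_width": finger opening in m.
Only numpy, scipy, OpenCV 4.12 (cv2) and the standard library are available. Lean on these libraries where they do the work, as an engineer would, in place of code of your own. Each camera call takes 0.05 s, during which the arm holds its last target.

TASK

Free the battery of the opened robot vacuum and put it on charge: first take the three modules that hem it in (drive wheel, fan and gearmotor) out of the shell and stand all three on the blue mat, then lift the battery out and lay it label up, fully down in the recess of the charger. With the battery in the charger, put every module back in the shell just where it stood at the start, upright and square as before, and leave the screwdriver, the dish and the roller alone.

Things in the scene. Friction and masses are not known exactly. Their poses are not given: they have to be found in the camera images.
- shell: Fixed white round pan (robot vacuum shell), rim 316 mm across, 48 mm high; flat floor 12 mm above the table. Origin: centre of underside, z up, x along the battery. Battery and modules just stand on the floor: battery at the centre; two modules on its +y side (x +-42, y 45 mm; 30 mm between them), one on its -y side (x 0, y -45). Which is where varies. 4 mm free beside the battery.
- wheel: Drive wheel module, loose, 0.12-0.26 kg: black housing 54 (x) x 40 (y) x 36 mm high, a black ribbed tyre 51 mm in diameter on end in it (does not spin), top at 60 mm. Grip the housing's flat ends, 54 mm apart along x, below 36 mm. Origin: centre of underside, z up. At the start its x lies along the shell's x.
- fan: Suction fan module, loose, 0.10-0.21 kg: grey box 54 (x) x 40 (y) x 30 mm high with a white round inlet 37 mm in diameter on it, top at 54 mm, dark disc with white cross on top. Grip the box's flat ends, 54 mm apart along x, below 30 mm. Origin: centre of underside, z up. At the start its x lies along the shell's x.
- gearmotor: Gearmotor module, loose, 0.14-0.28 kg: dark steel gearbox 54 (x) x 40 (y) x 32 mm high with an upright steel motor can 24 mm in diameter at its -x end, top at 59 mm, and a small brass pinion at the +x end. Grip the gearbox's flat ends, 54 mm apart along x, below 32 mm. Origin: centre of underside, z up. At the start its x lies along the shell's x.
- battery: Battery pack, loose, 0.27-0.53 kg: black block 150 (x) x 42 (y) x 42 mm high, white blank label and two brass strips on top. Too long to grip endways: grip across its 42 mm width near the middle, which is possible only once the modules are out of the way. Origin: centre of underside, z up.
- mat: Blue silicone mat, fixed flat on the table left or right of the shell: 290 (x) x 130 (y) mm, 3 mm thick; room for three modules in a row along x, 90 mm apart. A module is on it when it stands upright with its centre over the mat. Origin: centre of underside, z up.
- charger: Battery charger, fixed, on the other side of the shell from the mat: grey block with an open recess 164 (x) x 56 (y) mm, white floor 20 mm above the table, walls 10 mm thick, top 30 mm above the table; black display box at the +x end, 50 mm long, 28 mm high. The battery lies in it along x, either way round, 7 mm to spare all round. Origin: under the recess centre, at table level, z up.
- screwdriver: Screwdriver 160 mm long, loose, lying on the table beyond the work; to be left alone. Origin: centre of its underside.
- dish: Small steel screw dish 72 mm across, 28 mm high, loose, on the table beyond the work; to be left alone. Origin: centre of its underside.
- roller: Brush roller, red with black end caps, 158 mm long, 36 mm high, loose, lying on the table beyond the shell; to be left alone. Origin: centre of its underside.
Mind the look-alikes: they are no part of the job. What is shaped like the fan but pink or turquoise is not meant.

How it is judged:
On the way, in this order (a step that is already met when the one before it is completed fails the run):
1. all three modules stand released on the mat together (x of wheel in the frame of mat between -0.145 and 0.145 m and y of wheel in the frame of mat between -0.065 and 0.065 m and z of each of wheel, fan, gearmotor in the frame of mat below 0.01 m and angle between each of wheel, fan, gearmotor's own z axis and vertical below 0.2 rad and contact force between the fingers and wheel below 0.1 N and linear speed of each of wheel, fan, gearmotor below 0.02 m/s and x of fan in the frame of mat between -0.145 and 0.145 m and y of fan in the frame of mat between -0.065 and 0.065 m and contact force between the fingers and fan below 0.1 N and x of gearmotor in the frame of mat between -0.145 and 0.145 m and y of gearmotor in the frame of mat between -0.065 and 0.065 m and contact force between the fingers and gearmotor below 0.1 N), for 0.2 s.
2. the battery lies released in the charger's recess while all three modules still stand on the mat (all of step 1 and x of battery in the frame of charger between -0.012 and 0.012 m and y of battery in the frame of charger between -0.012 and 0.012 m and z of battery in the frame of charger below 0.024 m and angle between battery's own z axis and vertical below 0.08 rad and contact force between the fingers and battery below 0.1 N and linear speed of battery below 0.02 m/s), for 0.2 s.
3. all three modules stand released where they started (distance of each of wheel, fan, gearmotor from where it was at the start of the episode below 0.015 m and angle between each of wheel, fan, gearmotor's own z axis and vertical below 0.15 rad and angle between the x axis of each of wheel, fan, gearmotor and the x axis of shell, either way round below 0.25 rad and contact force between the fingers and wheel below 0.1 N and linear speed of each of wheel, fan, gearmotor below 0.02 m/s and contact force between the fingers and fan below 0.1 N and contact force between the fingers and gearmotor below 0.1 N), for 0.2 s.
At the end, for the whole second after the job is handed in: Battery level on the floor of the charger's recess, label up (centre within 12 mm of the recess centre each way); each module upright in the shell within 15 mm of its starting place and 0.25 rad of square to the shell, either way round; all released and at rest (all of step 3 and x of battery in the frame of charger between -0.012 and 0.012 m and y of battery in the frame of charger between -0.012 and 0.012 m and z of battery in the frame of charger below 0.024 m and angle between battery's own z axis and vertical below 0.08 rad and contact force between the fingers and battery below 0.1 N and linear speed of battery below 0.02 m/s); the robot touches nothing.
It fails at once if the screwdriver was moved by more than 20 mm (distance of screwdriver from where it was at the start of the episode above 0.02 m).
It fails at once if the dish was moved by more than 20 mm (distance of dish from where it was at the start of the episode above 0.02 m).
It fails at once if the roller was moved by more than 20 mm (distance of roller from where it was at the start of the episode above 0.02 m).
It also fails if it takes over 144 s, if anything falls off the work surface, if the arm or the gripper's body presses on something with over 40 N, if the wrist force passes 120 N, or if a joint passes its speed limit or range.

## Working session

There is one attempt and no reset: what is moved stays moved. The work goes in short steps, Python scripts to look and compute and a shell command to move; the robot and the scene stay as the last step left them, time stands still between calls to the robot, and variables do not carry over. Pictures are saved under pics/ and viewed, and the job is handed in when it is done.

```bash
ls; mkdir -p pics
python3 - <<'E'
from station import sensors, camera, get_calibration, ctrl
import cv2
s=sensors.observe()
print(s['time'],s['ee_pos'],s['tool_rot'],s['gripper_width'],ctrl.tip_reach)
for n in ['side','top','wrist']:
    p,d=camera(n); cv2.imwrite(f'pics/{n}0.png',p[:,:,::-1])
    c=get_calibration(n); print(n,c['camera_matrix'],c['R'],c['t'])
E
```

```text
pics
0.0 [ 0.16817651 -0.60135231  0.25990738] [-8.84078245e-04  9.90707384e-01  1.36007569e-01 -1.95728231e-04] 0.08815093107190015 0.022
side [[420.94234971   0.         312.53763367]
 [  0.         420.94234971 199.19432902]
 [  0.           0.           1.        ]] [[-0.98773796 -0.15579725 -0.01004708]
 [-0.08719436  0.60389567 -0.79227973]
 [ 0.12950239 -0.78168871 -0.61007532]] [0.56979266 0.07845303 1.01564745]
top [[386.14084542   0.         320.62472731]
 [  0.         386.14084542 206.77316743]
 [  0.           0.           1.        ]] [[-0.02290879 -0.99966897  0.01171082]
 [-0.99720558  0.02201604 -0.0713886 ]
 [ 0.07110714 -0.01331352 -0.99737983]] [0.01785789 0.55731902 0.86710406]
wrist [[359.42524811   0.         321.69651956]
 [  0.         359.42524811 197.86581701]
 [  0.           0.           1.        ]] [[ 0.2701377  -0.96281723 -0.00293406]
 [-0.92415533 -0.26014284  0.27975459]
 [-0.27011581 -0.07286073 -0.96006706]] [-0.62418473 -0.03769689  0.39023174]
```

View pics/top0.png

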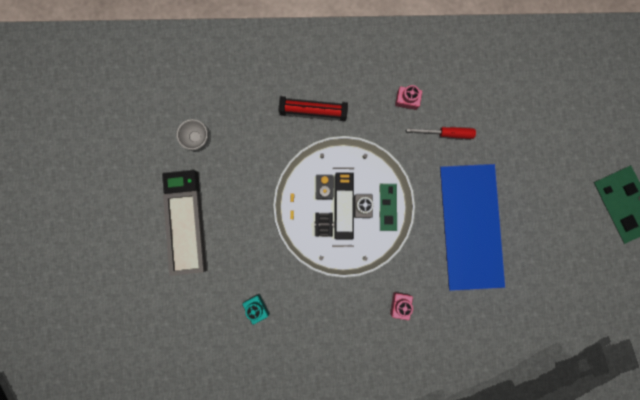

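View pics/side0.png

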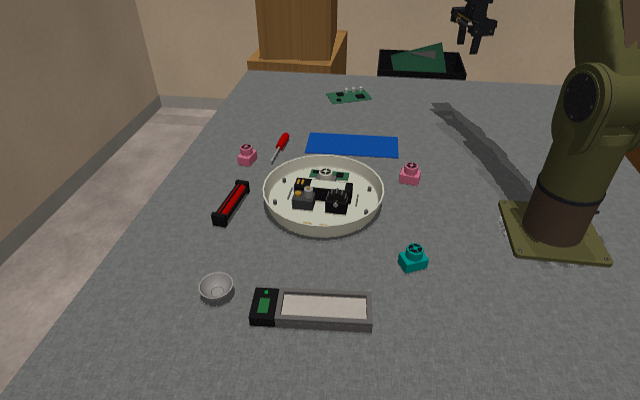

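```bash
cat > h.py <<'E'
import numpy as np, cv2
from station import sensors, camera, get_calibration, order, look_for, place_of, ctrl
from scipy.spatial.transform import Rotation as Ro
def cloud(n,save=None):
    c=get_calibration(n); p,d=camera(n)
    if save: cv2.imwrite(f'pics/{save}.png',p[:,:,::-1])
    K=np.array(c['camera_matrix']);R=np.array(c['R']);t=np.array(c['t'])
    v,u=np.mgrid[0:400,0:640]
    X=np.stack([(u-K[0,2])/K[0,0]*d,(v-K[1,2])/K[1,1]*d,d],-1)
    W=(X-t)@R   # R^T (X-t)
    W[d==0]=np.nan
    return p,d,W,K,R,t
def ray(K,R,t,u,v,z):
    r=R.T@np.array([(u-K[0,2])/K[0,0],(v-K[1,2])/K[1,1],1.]); o=-R.T@t
    return o+r*(z-o[2])/r[2]
def rect(W,m,zr=None):
    pts=W[m]; pts=pts[np.isfinite(pts).all(1)]
    if zr: pts=pts[(pts[:,2]>zr[0])&(pts[:,2]<zr[1])]
    (c,s,a)=cv2.minAreaRect((pts[:,:2]*1000).astype(np.float32)); b=cv2.boxPoints((c,s,a))
    return len(pts),np.round(c,1),np.round(s,1),round(a,1),np.median(pts[:,2]).round(4)
def tool():
    s=sensors.observe(); return s,Ro.from_quat(np.roll(s['tool_rot'],-1))
E
python3 - <<'E'
from h import *
p,d,W,K,R,t=cloud('top')
print('table z',np.nanmedian(W[300:380,200:400,2]), np.nanmedian(W[100:160,220:260,2]))
hsv=cv2.cvtColor(p,cv2.COLOR_RGB2HSV)
m=(hsv[...,0]>105)&(hsv[...,0]<125)&(hsv[...,1]>150)
m[:, :420]=0; m[:,520:]=0
print('mat',rect(W,m))
m=np.zeros((400,640),bool); m[185:285,150:220]=1
print('recess',rect(W,m&(p.min(-1)>140)),)
m[160:285,150:220]=1
print('charger',rect(W,m,(.022,.045)))
m[:]=0;m[130:285,260:430]=1
q=m&(W[...,2]>.04)&(W[...,2]<.053)
x=W[q];r=np.hypot(*(x[:,:2]-np.median(x[:,:2],0)).T); x=x[r>.13]
(c,rad)=cv2.minEnclosingCircle((x[:,:2]*1000).astype(np.float32)); print('shell encl',c,rad)
A=np.c_[2*x[:,:2],np.ones(len(x))]; sol=np.linalg.lstsq(A,(x[:,:2]**2).sum(1),rcond=None)[0]; print('shell fit',sol[:2],np.sqrt(sol[2]+sol[0]**2+sol[1]**2),len(x))
for n in ['shell','battery','wheel','fan','gearmotor','mat','charger','screwdriver','dish','roller']:
    print(n,[(np.round(o['location'],3).tolist(),round(o['confidence'],2)) for o in place_of('top',n)[:4]])
q=p[150:265,290:410]; cv2.imwrite('pics/c0.png',cv2.resize(q,None,fx=5,fy=5,interpolation=cv2.INTER_CUBIC)[:,:,::-1])
q=np.nan_to_num(W[170:245,310:380,2]); q=np.clip(q*1000*3,0,255).astype(np.uint8); cv2.imwrite('pics/c1.png',cv2.resize(q,None,fx=7,fy=7,interpolation=0))
E
```

```text
table z 0.0003567742501846373 0.0005283729553002194
mat (6734, array([ 505. , -348.2]), array([289.6, 131.1]), 1.5, np.float64(0.0032))
recess (1634, array([505.6, 316.8]), array([162.8,  56. ]), 4.8, np.float64(0.0208))
charger (2247, array([530.7, 319.5]), array([234. ,  78.1]), 4.9, np.float64(0.029))
shell encl (558.284423828125, -46.141876220703125) 157.69700622558594
shell fit [ 0.55814724 -0.04568283] 0.15337460008673612 1462
shell [([0.733, 0.3, 0.004], 0.73), ([0.558, -0.046, 0.002], 0.68), ([0.729, -0.281, -0.0], 0.42)]
battery [([0.557, -0.045, 0.01], 0.87)]
wheel [([0.516, 0.002, 0.014], 0.87)]
fan [([0.332, 0.16, -0.001], 0.95), ([0.325, -0.171, 0.0], 0.85), ([0.561, -0.09, 0.012], 0.65), ([0.815, -0.205, -0.004], 0.58)]
gearmotor [([0.6, -0.007, 0.014], 0.91), ([0.556, -0.047, 0.012], 0.42)]
mat [([0.502, -0.348, 0.001], 0.96)]
charger [([0.504, 0.321, -0.001], 0.81), ([0.555, -0.045, 0.01], 0.36)]
screwdriver [([0.726, -0.28, -0.0], 0.81), ([0.557, -0.044, 0.008], 0.63)]
dish [([0.73, 0.3, 0.004], 0.78)]
roller [([0.786, 0.02, -0.0], 0.64), ([0.557, -0.045, -0.002], 0.54)]
```

View pics/c0.png

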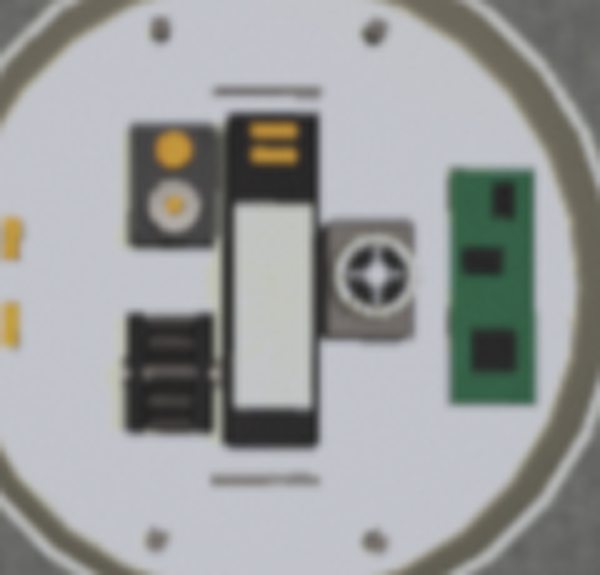

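Run:
```python
from h import *
p,d,W,K,R,t=cloud('top')
m=np.zeros((400,640),bool); m[168:245,331:358]=1
print('battery',rect(W,m,(.050,.058)))
m[:]=0;m[168:245,312:333]=1
m2=m.copy(); m2[204:]=0; m3=m.copy(); m3[:206]=0
print('gm',rect(W,m2,(.03,.085)), rect(W,m2,(.040,.048)))
print('wh',rect(W,m3,(.03,.085)))
m[:]=0;m[185:225,354:378]=1
print('fan',rect(W,m,(.03,.085)),rect(W,m,(.037,.046)))
s,r=tool(); print(s['time'],r.as_matrix().round(4))
```

```text
battery (1264, array([558.1, -47.5]), array([ 56.4, 151.2]), 82.9, np.float64(0.0544))
gm (411, array([602.7,  -3. ]), array([36. , 54.5]), 88.6, np.float64(0.0456)) (260, array([602.7,  -3. ]), array([36. , 54.5]), 88.6, np.float64(0.0444))
wh (435, array([517.3,   1.2]), array([40.1, 53.4]), 88.7, np.float64(0.0512))
fan (433, array([556.9, -90.2]), array([39.7, 52.2]), 88.2, np.float64(0.0543)) (199, array([556.9, -90.7]), array([38.9, 52.1]), 88.5, np.float64(0.0421))
0.75 [[ 9.630e-01  2.694e-01  1.000e-04]
 [ 2.694e-01 -9.630e-01 -1.000e-04]
 [ 0.000e+00  1.000e-04 -1.000e+00]]
```

```bash
python3 -m crank '[88,10,-8,2,0,0,-0.10, 88,30,-23,5,0,0,-0.22, 88,55,-42,10,0,0,-0.34, 88,80,-62,15,0,0,-0.46, 88,107,-82,20,0,0,-0.58, 88,134,-102,25,0,0,-0.70, 88,162,-122,30,0,0,-0.82, 88,190,-142,34,0,0,-0.94, 88,215,-162,38,0,0,-1.05, 88,237,-180,42,0,0,-1.16, 88,250,-190,44,0,0,-1.24, 88,255,-193,45,0,0,-1.264]'
cat >> h.py <<'E'
def goto(x,y,z,yaw=-2.0):
    """mm, yaw of tool-y dir in world deg (mod 180): print shift/turn in tool axes"""
    s,r=tool(); M=r.as_matrix(); e=np.array([x,y,z])-s['ee_pos']*1000
    cur=np.degrees(np.arctan2(M[1,1],M[0,1])); dw=(yaw-cur+90)%180-90
    # full desired orientation
    a=np.radians(cur+dw); Y=np.array([np.cos(a),np.sin(a),0]);Z=np.array([0,0,-1.]);X=np.cross(Y,Z)
    D=np.stack([X,Y,Z],1); rv=Ro.from_matrix(M.T@D).as_rotvec()
    print('t',round(s['time'],2),'pos',(s['ee_pos']*1000).round(1),'w',round(s['gripper_width']*1000,1),'F',np.round(s['force'],1),'| shift',(M.T@e).round(1),'turn',rv.round(3),'j7',round(s['joint_pos'][6],2))
E
python3 -c "
from h import *
goto(556.5,-90.5,150)"
```

```text
time: 1.75
ee_pos: [0.3642, -0.3444, 0.2158]
tool_rot: [0.0, 0.716, 0.698, 0.001]
force: [-0.1, 0.1, -0.1]
gripper_width: 0.0877
t 1.75 pos [ 364.2 -344.4  215.8] w 87.7 F [-0.1  0.1 -0.1] | shift [258.8 185.6  66.5] turn [ 0.001 -0.001  0.009] j7 0.15
```

```bash
python3 -m crank '[88,10,7,2,0,0,0, 88,33,24,5,0,0,0.002, 88,62,45,8,0,0,0.002, 88,93,67,12,0,0,0.002, 88,125,90,15,0,0,0.002, 88,157,113,18,0,0,0.002, 88,187,135,21,0,0,0.002, 88,215,155,24,0,0,0.002, 88,237,170,26,0,0,0.002, 88,251,180,27,0,0,0.002, 88,257,184.5,27,0,0,0.002, 88,258.8,185.6,27,0,0,0.002]'
python3 - <<'E'
from h import *
goto(556.5,-90.5,150)
p,d,W,K,R,t=cloud('wrist','w1')
goto(556.5,-90.5,150)
E
```

```text
time: 2.75
ee_pos: [0.5571, -0.0947, 0.1887]
tool_rot: [0.0, 0.72, 0.694, 0.0]
force: [-0.4, -0.9, 0.2]
gripper_width: 0.0881
t 2.75 pos [557.1 -94.7 188.7] w 88.1 F [-0.4 -0.9  0.2] | shift [ 4.2 -0.8 38.7] turn [ 0.001  0.    -0.001] j7 -0.37
t 2.8 pos [556.5 -95.6 188.7] w 88.0 F [-0.5  0.1 -0.7] | shift [ 5.1 -0.2 38.7] turn [ 0.     0.001 -0.002] j7 -0.37
```

View pics/w1.png

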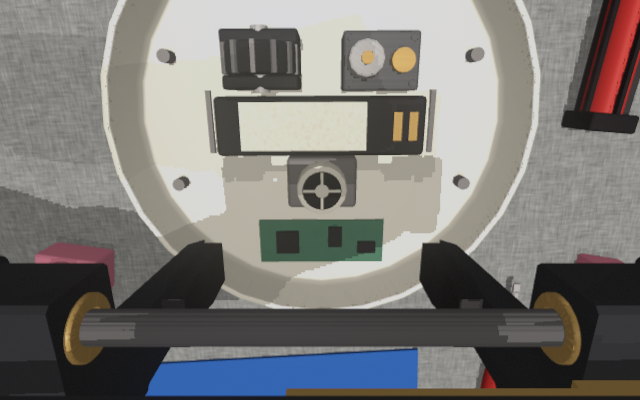

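Run:
```python
from h import *
p,d,W,K,R,t=cloud('wrist')
def box(u0,u1,v0,v1,z0,z1,n):
    m=np.zeros((400,640),bool); m[v0:v1,u0:u1]=1; print(n,rect(W,m,(z0,z1)))
box(205,435,88,165,.048,.058,'bat')
box(280,362,150,212,.036,.047,'fanbox')
box(280,362,150,212,.060,.072,'fantop')
box(210,310,22,95,.043,.053,'wheel housing')
box(335,428,22,95,.040,.049,'gm')
```

```text
bat (12507, array([558.6, -47.7]), array([ 51.8, 150.9]), 86.2, np.float64(0.0533))
fanbox (1525, array([558.7, -88.3]), array([39.1, 53.9]), 88.0, np.float64(0.0408))
fantop (1913, array([558.7, -88.7]), array([35.8, 35.5]), 89.3, np.float64(0.0635))
wheel housing (2510, array([5.218e+02, 5.000e-01]), array([46.8, 60.9]), 88.4, np.float64(0.0471))
gm (2966, array([603.7,  -1.7]), array([39.8, 54.1]), 87.7, np.float64(0.0432))
```

```bash
python3 -c "
from h import *
goto(557.7,-89.5,39)"
```

```text
t 2.85 pos [555.7 -96.7 188.6] w 88.2 F [-0.  -0.6 -0.2] | shift [  7.5   1.8 149.6] turn [-0.001  0.001 -0.003] j7 -0.37
```

```bash
python3 -m crank '[74,3,1,15,0,0,0, 74,6,2,40,0,0,-0.002, 74,7.5,2,70,0,0,-0.002, 74,7.5,2,90,0,0,-0.002, 74,7.5,2,99,0,0,-0.002, 74,7.5,2,100,0,0,-0.002, 74,7.5,2,100,0,0,-0.002, 74,7.5,2,100,0,0,-0.002]' 
python3 -c "
from h import *
goto(557.7,-89.5,39)"
```

```text
time: 3.52
ee_pos: [0.5592, -0.0884, 0.0899]
tool_rot: [0.001, 0.719, 0.695, 0.001]
force: [-0.7, 0.9, 0.3]
gripper_width: 0.0741
t 3.52 pos [559.2 -88.4  89.9] w 74.1 F [-0.7  0.9  0.3] | shift [-1.1 -1.5 50.9] turn [ 0.002  0.    -0.   ] j7 -0.46
```

```bash
python3 -m crank '[74,-1,-1,15,0,0,0, 74,-1,-1,35,0,0,0, 74,-1,-1,48,0,0,0, 74,-1,-1,51,0,0,0, 74,-1,-1,51,0,0,0, 70,-1,-1,51,0,0,0, 50,-1,-1,51,0,0,0, 50,-1,-1,51,0,0,0, 50,-1,-1,51,0,0,0, 50,-1,-1,51,0,0,0, 50,-1,-1,51,0,0,0, 50,-1,-1,51,0,0,0]'
python3 -c "
from h import *
goto(557.7,-89.5,130)"
```

```text
time: 4.52
ee_pos: [0.5579, -0.0887, 0.0386]
tool_rot: [0.001, 0.719, 0.695, 0.0]
force: [-0.0, 0.0, 5.9]
gripper_width: 0.054
t 4.52 pos [557.9 -88.7  38.6] w 54.0 F [-0.   0.   5.9] | shift [ -0.9  -0.1 -91.4] turn [0.001 0.    0.001] j7 -0.5
```

```bash
python3 -m crank '[50,0,0,-12,0,0,0, 50,0,0,-38,0,0,0, 50,-3,0,-65,0,0,0, 50,-15,-2,-83,0,0,0, 50,-40,-6,-90,0,0,0, 50,-72,-12,-90,0,0,0, 50,-108,-18,-90,0,0,0, 50,-144,-24,-90,0,0,0, 50,-180,-30,-90,0,0,0, 50,-213,-36,-90,0,0,0, 50,-238,-40,-90,0,0,0, 50,-253,-43,-90,0,0,0]' && python3 -m crank '[50,-6,-1,5,0,0,0, 50,-8,-1,20,0,0,0, 50,-8,-1,40,0,0,0, 50,-8,-1,60,0,0,0, 50,-8,-1,70,0,0,0, 50,-8,-1,70,0,0,0, 50,-8,-1,70,0,0,0]'
python3 -c "
from h import *
goto(505,-348,30.5)"
```

```text
time: 5.52
ee_pos: [0.5036, -0.3448, 0.128]
tool_rot: [0.0, 0.721, 0.693, -0.001]
force: [-0.5, -0.1, -1.4]
gripper_width: 0.0539
time: 6.1
ee_pos: [0.5049, -0.3469, 0.0577]
tool_rot: [-0.001, 0.719, 0.695, 0.0]
force: [0.1, -1.1, -2.1]
gripper_width: 0.0535
t 6.1 pos [ 504.9 -346.9   57.7] w 53.5 F [ 0.1 -1.1 -2.1] | shift [-1.2  0.2 27.2] turn [-0.001 -0.001  0.002] j7 -0.04
```

```bash
python3 -m crank '[50,-1,0,12,0,0,0, 50,-1,0,22,0,0,0, 50,-1,0,26.5,0,0,0, 50,-1,0,27,0,0,0, 50,-1,0,27,0,0,0, 66,-1,0,27,0,0,0, 66,-1,0,27,0,0,0, 66,-1,0,27,0,0,0, 66,-1,0,22,0,0,0, 66,-1,0,0,0,0,0, 66,-1,0,-38,0,0,0, 66,-1,0,-70,0,0,0]'
python3 -c "
from h import *
goto(602.6,-2.2,130)"
```

```text
time: 7.1
ee_pos: [0.5044, -0.3486, 0.1293]
tool_rot: [-0.0, 0.719, 0.695, -0.0]
force: [0.8, -0.3, 0.3]
gripper_width: 0.0658
t 7.1 pos [ 504.4 -348.6  129.3] w 65.8 F [ 0.8 -0.3  0.3] | shift [349.5  86.5  -0.6] turn [-0.001 -0.     0.001] j7 0.01
```

```bash
python3 -m crank '[66,8,2,0,0,0,0, 66,30,7,0,0,0,0, 66,62,15,0,0,0,0, 66,98,24,0,0,0,0, 66,136,34,0,0,0,0, 66,174,43,0,0,0,0, 66,212,52,0,0,0,0, 66,250,62,0,0,0,0, 66,285,71,0,0,0,0, 66,315,78,0,0,0,0, 66,335,83,0,0,0,0, 66,346,86,0,0,0,0]' && python3 -m crank '[66,3,0.5,2,0,0,0, 66,3.5,0.5,15,0,0,0, 66,3.5,0.5,29,0,0,0, 66,3.5,0.5,30,0,0,0, 66,3.5,0.5,30,0,0,0, 66,3.5,0.5,30,0,0,0]'
python3 -c "
from h import *
goto(602.8,-2.2,39)"
```

```text
time: 8.1
ee_pos: [0.603, -0.0012, 0.1282]
tool_rot: [-0.001, 0.717, 0.697, 0.001]
force: [-1.0, -0.3, 0.6]
gripper_width: 0.0661
time: 8.6
ee_pos: [0.603, -0.004, 0.098]
tool_rot: [0.0, 0.72, 0.694, -0.0]
force: [-0.6, 1.7, 0.4]
gripper_width: 0.0662
t 8.6 pos [603.  -4.  98.] w 66.2 F [-0.6  1.7  0.4] | shift [ 1.8 -0.2 59. ] turn [ 0.     0.001 -0.001] j7 -0.55
```

```bash
python3 -m crank '[66,1,0,12,0,0,0, 66,1,0,30,0,0,0, 66,1,0,46,0,0,0, 66,1,0,56,0,0,0, 66,1,0,59,0,0,0, 66,1,0,59,0,0,0, 50,1,0,59,0,0,0, 50,1,0,59,0,0,0, 50,1,0,59,0,0,0, 50,1,0,59,0,0,0, 50,1,0,59,0,0,0]'
python3 -c "
from h import *
goto(595,-345.7,130)"
```

```text
time: 9.52
ee_pos: [0.6035, -0.0015, 0.0395]
tool_rot: [0.0, 0.719, 0.695, 0.0]
force: [-1.4, 0.1, 3.6]
gripper_width: 0.0535
t 9.52 pos [603.5  -1.5  39.5] w 53.5 F [-1.4  0.1  3.6] | shift [-344.3    3.4  -90.6] turn [ 0.001 -0.     0.001] j7 -0.59
```

```bash
python3 -m crank '[50,0,0,-12,0,0,0, 50,0,0,-38,0,0,0, 50,-3,0,-66,0,0,0, 50,-15,0,-83,0,0,0, 50,-40,0,-90,0,0,0, 50,-74,1,-90,0,0,0, 50,-111,1,-90,0,0,0, 50,-149,1,-90,0,0,0, 50,-187,2,-90,0,0,0, 50,-225,2,-90,0,0,0, 50,-263,3,-90,0,0,0, 50,-296,3,-90,0,0,0]' && python3 -m crank '[50,-24,0,2,0,0,0, 50,-40,0,10,0,0,0, 50,-47,0,25,0,0,0, 50,-48,0,45,0,0,0, 50,-48,0,62,0,0,0, 50,-48,0,70,0,0,0, 50,-48,0,70,0,0,0, 50,-48,0,70,0,0,0]'
python3 -c "
from h import *
goto(595,-345.7,31.5)"
```

```text
time: 10.52
ee_pos: [0.5948, -0.301, 0.1292]
tool_rot: [0.0, 0.72, 0.694, -0.001]
force: [0.4, 0.6, -2.8]
gripper_width: 0.0538
time: 11.18
ee_pos: [0.5945, -0.3436, 0.0582]
tool_rot: [-0.001, 0.718, 0.696, 0.0]
force: [1.1, -0.2, -3.1]
gripper_width: 0.0534
t 11.18 pos [ 594.5 -343.6   58.2] w 53.4 F [ 1.1 -0.2 -3.1] | shift [-2.2  0.6 26.7] turn [-0.001 -0.002  0.003] j7 -0.01
```

```bash
python3 -m crank '[50,-1,0,12,0,0,0, 50,-1,0,22,0,0,0, 50,-1,0,26.5,0,0,0, 50,-1,0,27,0,0,0, 50,-1,0,27,0,0,0, 66,-1,0,27,0,0,0, 66,-1,0,27,0,0,0, 66,-1,0,27,0,0,0, 66,-1,0,22,0,0,0, 66,-1,0,0,0,0,0, 66,-1,0,-38,0,0,0, 66,-1,0,-70,0,0,0]'
python3 -c "
from h import *
goto(518.3,0.4,130)"
```

```text
time: 12.18
ee_pos: [0.5942, -0.3462, 0.1304]
tool_rot: [-0.0, 0.719, 0.695, 0.0]
force: [1.2, -0.5, -0.5]
gripper_width: 0.0661
t 12.18 pos [ 594.2 -346.2  130.4] w 66.1 F [ 1.2 -0.5 -0.5] | shift [343.9 -87.5   0.5] turn [-0.    -0.     0.001] j7 0.03
```

```bash
python3 -m crank '[66,8,-2,0,0,0,0, 66,30,-7,0,0,0,0, 66,62,-15,0,0,0,0, 66,98,-24,0,0,0,0, 66,136,-34,0,0,0,0, 66,174,-43,0,0,0,0, 66,212,-52,0,0,0,0, 66,250,-62,0,0,0,0, 66,285,-71,0,0,0,0, 66,313,-78,0,0,0,0, 66,332,-84,0,0,0,0, 66,342,-87,0,0,0,0]' && python3 -m crank '[66,2,-0.5,2,0,0,0, 66,2,-0.5,15,0,0,0, 66,2,-0.5,29,0,0,0, 66,2,-0.5,30,0,0,0, 66,2,-0.5,30,0,0,0, 66,2,-0.5,30,0,0,0, 66,2,-0.5,30,0,0,0, 66,2,-0.5,30,0,0,0]'
python3 -c "
from h import *
goto(518.3,0.4,39)"
```

```text
time: 13.18
ee_pos: [0.5184, 0.0023, 0.1293]
tool_rot: [-0.001, 0.717, 0.697, 0.001]
force: [0.8, -1.2, -0.9]
gripper_width: 0.0657
time: 13.85
ee_pos: [0.519, -0.0001, 0.0993]
tool_rot: [0.0, 0.719, 0.695, 0.0]
force: [-0.1, -0.8, 0.8]
gripper_width: 0.0656
t 13.85 pos [ 5.19e+02 -1.00e-01  9.93e+01] w 65.6 F [-0.1 -0.8  0.8] | shift [ 0.4 -0.8 60.3] turn [ 0.001 -0.     0.   ] j7 -0.66
```

```bash
python3 -m crank '[66,0.5,-0.5,12,0,0,0, 66,0.5,-0.5,30,0,0,0, 66,0.5,-0.5,46,0,0,0, 66,0.5,-0.5,57,0,0,0, 66,0.5,-0.5,60,0,0,0, 66,0.5,-0.5,60,0,0,0, 50,0.5,-0.5,60,0,0,0, 50,0.5,-0.5,60,0,0,0, 50,0.5,-0.5,60,0,0,0, 50,0.5,-0.5,60,0,0,0, 50,0.5,-0.5,60,0,0,0]'
python3 -c "
from h import *
goto(415,-350.3,130)"
```

```text
time: 14.77
ee_pos: [0.5173, 0.0007, 0.0402]
tool_rot: [0.0, 0.719, 0.695, -0.0]
force: [-2.7, -0.1, 10.7]
gripper_width: 0.0501
t 14.77 pos [517.3   0.7  40.2] w 50.1 F [-2.7 -0.1 10.7] | shift [-354.3  -90.4  -89.5] turn [-0.     0.001  0.001] j7 -0.71
```

Run:
```python
from h import *
p,d,W,K,R,t=cloud('wrist','w2'); p,*_=cloud('top'); cv2.imwrite('pics/t2.png',cv2.resize(p[140:280,270:530],None,fx=3,fy=3)[:,:,::-1])
goto(415,-350.3,130)
```

```text
t 14.87 pos [517.3   0.7  40.2] w 49.8 F [-2.8  0.1 11.2] | shift [-354.3  -90.4  -89.5] turn [-0.     0.001  0.001] j7 -0.71
```

View pics/w2.png

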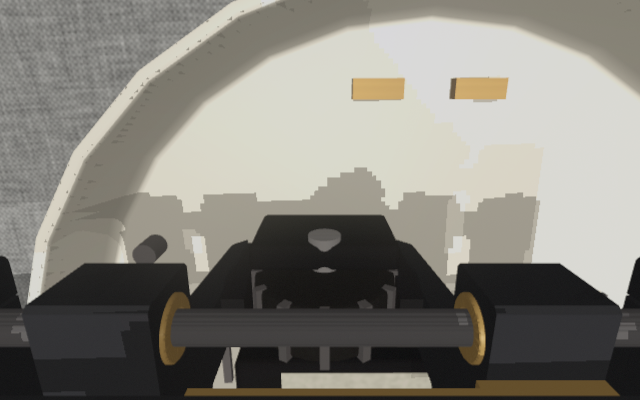

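View pics/t2.png

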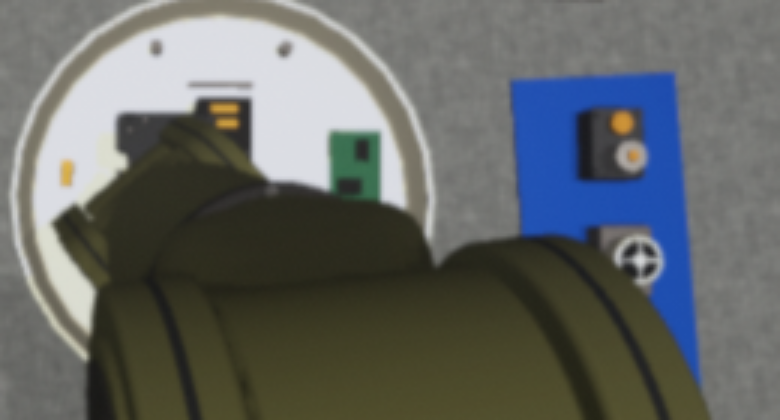

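```bash
python3 -m crank '[44,0,0,0,0,0,0, 44,0,0,0,0,0,0, 44,0,0,0,0,0,0]'
python3 - <<'E'
from h import *
p,d,W,K,R,t=cloud('side','s2')
cv2.imwrite('pics/s2.png',cv2.resize(p[130:260,250:410],None,fx=4.5,fy=4.5,interpolation=cv2.INTER_CUBIC)[:,:,::-1])
goto(415,-350.3,130)
E
```

```text
time: 15.12
ee_pos: [0.5182, 0.0007, 0.0404]
tool_rot: [0.001, 0.719, 0.695, 0.0]
force: [-2.5, 0.2, 10.7]
gripper_width: 0.048
t 15.17 pos [518.2   0.7  40.4] w 47.7 F [-1.9  0.4 10.5] | shift [-354.4  -91.   -89.6] turn [0.001 0.    0.001] j7 -0.71
```

View pics/s2.png

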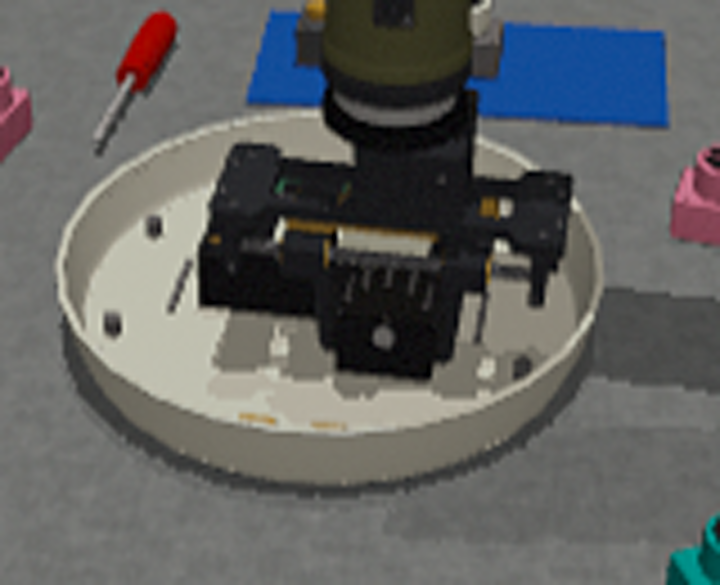

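Run:
```python
from h import *
p,d,W,K,R,t=cloud('side')
# orthographic-ish scatter: points with y in (-0.01..0.03), plot x,z colored
m=np.isfinite(W[...,0])&(W[...,0]>.42)&(W[...,0]<.68)&(W[...,1]>-.02)&(W[...,1]<.04)&(W[...,2]>.005)&(W[...,2]<.16)
pts=W[m];col=p[m]
im=np.zeros((480,800,3),np.uint8)+255
for a,c in zip(pts,col):
    x=int((.68-a[0])*3000);y=int((.16-a[2])*3000)
    cv2.circle(im,(x,y),4,[int(v) for v in c[::-1]],-1)
cv2.imwrite('pics/sx.png',im)
cv2.imwrite('pics/s3.png',cv2.resize(p[180:225,290:370],None,fx=9,fy=9,interpolation=cv2.INTER_CUBIC)[:,:,::-1])
s,_=tool();print(s['gripper_width'])
```

```text
0.04753821478691505
```

View pics/sx.png

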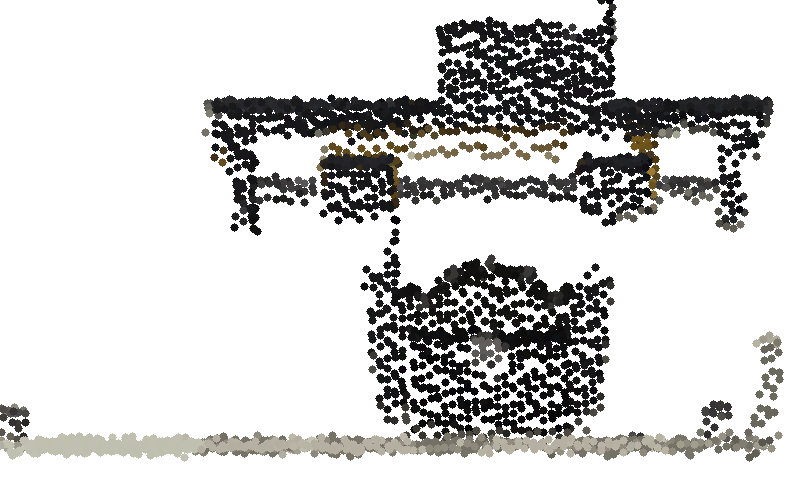

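View pics/s3.png

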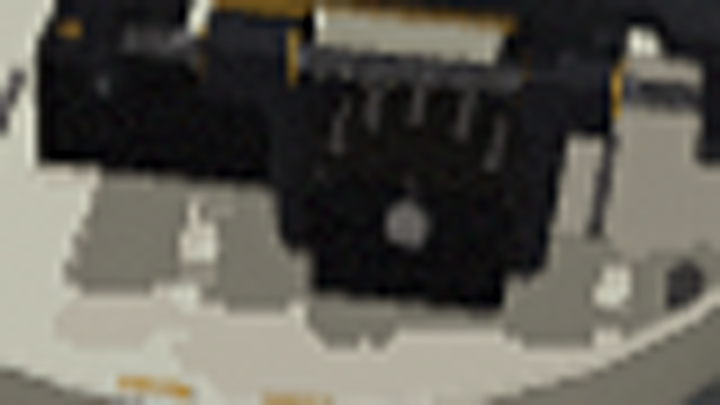

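```bash
python3 -m crank '[40,0,0,0,0,0,0, 40,0,0,-3,0,0,0, 40,0,0,-8,0,0,0, 40,0,0,-14,0,0,0, 40,0,0,-18,0,0,0, 40,0,0,-18,0,0,0, 40,0,0,-18,0,0,0]'
python3 - <<'E'
from h import *
goto(415,-350.3,130)
p,d,W,K,R,t=cloud('wrist','w3')
p,d,W,K,R,t=cloud('side')
cv2.imwrite('pics/s4.png',cv2.resize(p[165:235,280:380],None,fx=7,fy=7,interpolation=cv2.INTER_CUBIC)[:,:,::-1])
goto(415,-350.3,130)
E
```

```text
time: 15.8
ee_pos: [0.5182, 0.0008, 0.057]
tool_rot: [0.0, 0.719, 0.695, 0.0]
force: [-0.4, 0.3, -2.2]
gripper_width: 0.0478
t 15.8 pos [518.2   0.8  57. ] w 47.8 F [-0.4  0.3 -2.2] | shift [-354.4  -91.1  -73.1] turn [ 0.001 -0.     0.001] j7 -0.7
t 15.9 pos [518.    0.8  56.6] w 47.9 F [-0.2 -0.6 -2.4] | shift [-354.4  -90.9  -73.3] turn [-0.     0.     0.001] j7 -0.7
```

View pics/s4.png

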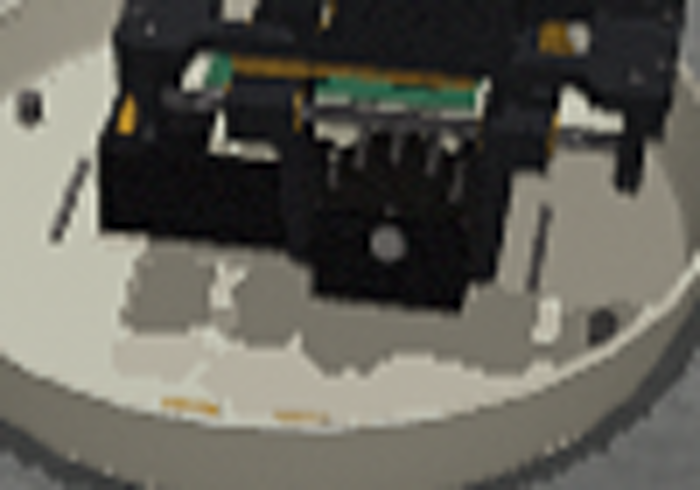

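View pics/w3.png

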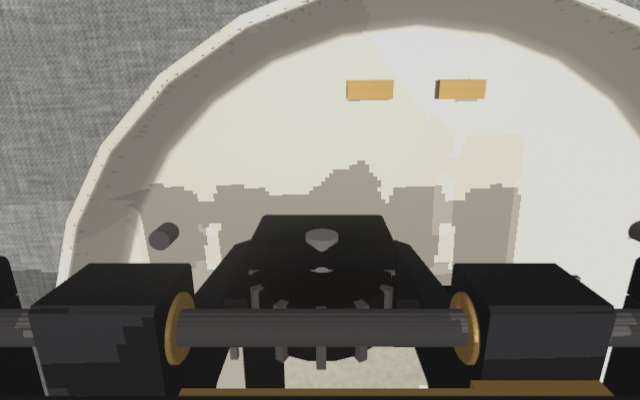

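```bash
python3 -m crank '[40,0,0,-12,0,0,0, 40,0,0,-34,0,0,0, 40,-4,-1,-56,0,0,0, 40,-18,-4,-70,0,0,0, 40,-42,-10,-73,0,0,0, 40,-76,-19,-73,0,0,0, 40,-113,-29,-73,0,0,0, 40,-150,-38,-73,0,0,0, 40,-187,-47,-73,0,0,0, 40,-225,-57,-73,0,0,0, 40,-263,-67,-73,0,0,0, 40,-297,-76,-73,0,0,0]' && python3 -m crank '[40,-30,-8,2,0,0,0, 40,-50,-13,10,0,0,0, 40,-57,-15,25,0,0,0, 40,-58,-15,45,0,0,0, 40,-58,-15,62,0,0,0, 40,-58,-15,70,0,0,0, 40,-58,-15,70,0,0,0, 40,-58,-15,70,0,0,0]'
python3 -c "
from h import *
goto(415,-350.3,31)"
```

```text
time: 16.9
ee_pos: [0.4303, -0.2959, 0.1293]
tool_rot: [-0.0, 0.719, 0.695, -0.001]
force: [1.1, 0.5, -2.3]
gripper_width: 0.0477
time: 17.57
ee_pos: [0.4151, -0.3504, 0.0596]
tool_rot: [-0.0, 0.719, 0.695, -0.0]
force: [0.1, 0.3, -1.5]
gripper_width: 0.048
t 17.57 pos [ 415.1 -350.4   59.6] w 48.0 F [ 0.1  0.3 -1.5] | shift [ 0.1 -0.  28.6] turn [-0.001 -0.     0.002] j7 -0.1
```

```bash
python3 -m crank '[40,0,0,12,0,0,0, 40,0,0,22,0,0,0, 40,0,0,27,0,0,0, 40,0,0,28,0,0,0, 40,0,0,28,0,0,0, 66,0,0,28,0,0,0, 66,0,0,28,0,0,0, 66,0,0,28,0,0,0, 66,0,0,25,0,0,0, 66,0,0,5,0,0,0, 66,0,0,-35,0,0,0, 66,0,0,-75,0,0,0]' && python3 -m crank '[66,15,0,-30,0,0,0, 66,45,10,-50,0,0,0, 66,80,20,-60,0,0,0, 66,120,30,-65,0,0,0, 66,160,45,-65,0,0,0.05, 66,200,60,-65,0,0,0.15, 66,240,80,-65,0,0,0.27, 66,270,95,-65,0,0,0.39, 66,290,110,-65,0,0,0.51, 66,305,120,-65,0,0,0.63, 66,310,128,-65,0,0,0.75, 66,310,130,-65,0,0,0.87]' && python3 -m crank '[66,0,0,0,0,0,0.10, 66,0,0,0,0,0,0.22, 66,0,0,0,0,0,0.34, 66,0,0,0,0,0,0.46, 66,0,0,0,0,0,0.58, 66,0,0,0,0,0,0.66, 66,0,0,0,0,0,0.70, 66,0,0,0,0,0,0.70, 66,0,0,0,0,0,0.70, 66,0,0,0,0,0,0.70]'
python3 - <<'E'
from h import *
goto(558.3,-47,130,88)
p,d,W,K,R,t=cloud('wrist','w5');p,*_=cloud('top','t5'); 
goto(558.3,-47,130,88)
E
```

```text
time: 18.57
ee_pos: [0.4142, -0.3502, 0.1354]
tool_rot: [-0.001, 0.719, 0.695, -0.0]
force: [0.7, -0.7, 0.6]
gripper_width: 0.0661
time: 19.57
ee_pos: [0.5572, -0.0423, 0.2003]
tool_rot: [-0.0, 0.945, 0.326, 0.001]
force: [-1.3, -0.7, -0.2]
gripper_width: 0.066
time: 20.4
ee_pos: [0.5554, -0.0454, 0.1999]
tool_rot: [-0.0, 1.0, -0.016, 0.0]
force: [-0.5, -0.2, 0.2]
gripper_width: 0.0659
t 20.4 pos [555.4 -45.4 199.9] w 65.9 F [-0.5 -0.2  0.2] | shift [ 2.9  1.6 70. ] turn [-0.    -0.     0.003] j7 -1.62
t 20.5 pos [555.5 -45.4 199.8] w 66.0 F [ 0.2  1.  -0.2] | shift [ 2.9  1.5 69.8] turn [-0.    -0.     0.002] j7 -1.62
```

View pics/w5.png

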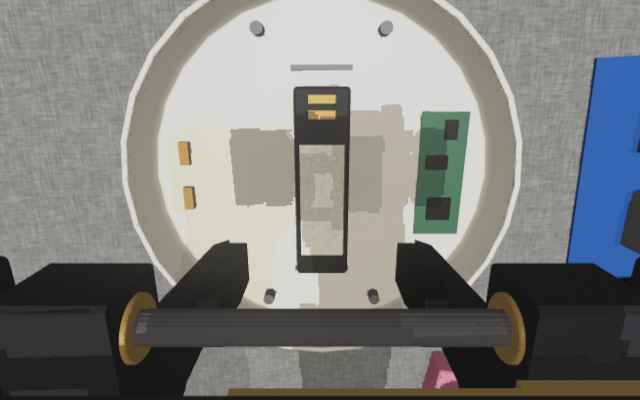

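View pics/t5.png

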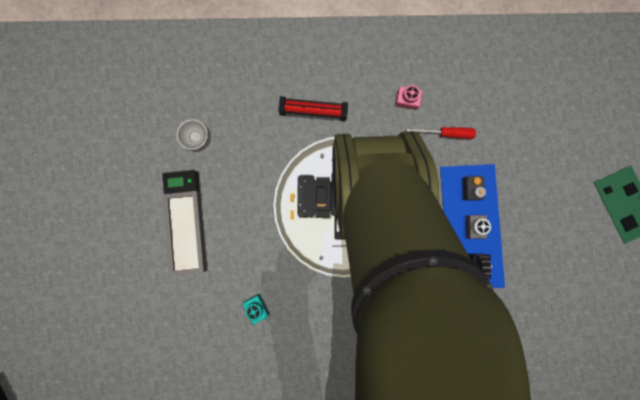

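```bash
python3 -m crank '[66,1,0.5,12,0,0,0, 66,2.5,1.5,40,0,0,0.002, 66,2.9,1.5,75,0,0,0.002, 66,2.9,1.5,108,0,0,0.002, 66,2.9,1.5,132,0,0,0.002, 66,2.9,1.5,147,0,0,0.002, 66,2.9,1.5,152,0,0,0.002, 66,2.9,1.5,152,0,0,0.002]' && python3 -m crank '[36,0,0,0,0,0,0, 36,0,0,0,0,0,0, 36,0,0,0,0,0,0, 36,0,0,0,0,0,0, 36,0,0,0,0,0,0, 36,0,0,-3,0,0,0, 36,0,0,-10,0,0,0, 36,0,0,-20,0,0,0, 36,0,0,-20,0,0,0]'
python3 - <<'E'
from h import *
goto(505.7,317.1,130,94.8)
p,d,W,K,R,t=cloud('wrist','w6')
E
```

```text
time: 21.17
ee_pos: [0.5576, -0.047, 0.0466]
tool_rot: [-0.0, 1.0, -0.017, -0.001]
force: [0.6, -0.2, 0.6]
gripper_width: 0.0661
time: 21.92
ee_pos: [0.559, -0.0475, 0.0694]
tool_rot: [0.0, 1.0, -0.018, 0.001]
force: [0.4, 0.5, -4.2]
gripper_width: 0.0417
t 21.92 pos [559.  -47.5  69.4] w 41.7 F [ 0.4  0.5 -4.2] | shift [ -66.1 -362.5  -61. ] turn [ 0.001 -0.002 -0.119] j7 -1.63
```

View pics/w6.png

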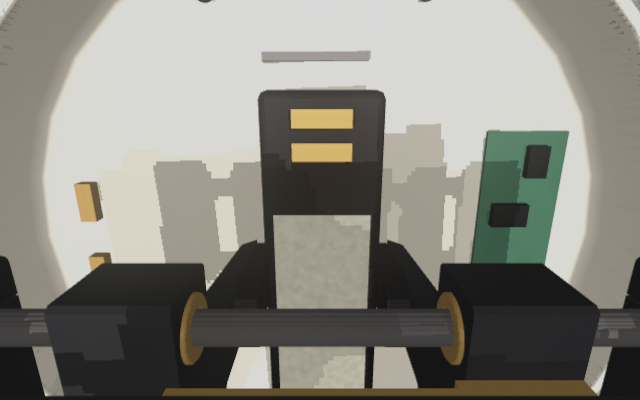

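```bash
python3 -m crank '[36,0,0,-10,0,0,0, 36,0,0,-30,0,0,0, 36,-1,-6,-50,0,0,0, 36,-4,-22,-60,0,0,0, 36,-8,-46,-62,0,0,-0.01, 36,-14,-78,-62,0,0,-0.02, 36,-21,-112,-62,0,0,-0.04, 36,-27,-147,-62,0,0,-0.06, 36,-34,-182,-62,0,0,-0.08, 36,-40,-217,-62,0,0,-0.10, 36,-47,-252,-62,0,0,-0.119, 36,-53,-285,-62,0,0,-0.119]' && python3 -m crank '[36,-4,-26,0,0,0,0, 36,-7,-48,2,0,0,0, 36,-9,-64,6,0,0,0, 36,-10,-73,12,0,0,0, 36,-10,-77,20,0,0,0, 36,-10,-77,26,0,0,0, 36,-10,-77,26,0,0,0, 36,-10,-77,26,0,0,0, 36,-10,-77,26,0,0,0]'
python3 - <<'E'
from h import *
goto(505.7,317.1,57.5,94.8)
p,d,W,K,R,t=cloud('wrist','w7')
p,d,W,K,R,t=cloud('side')
cv2.imwrite('pics/s7.png',cv2.resize(p[220:350,220:400],None,fx=4,fy=4,interpolation=cv2.INTER_CUBIC)[:,:,::-1])
goto(505.7,317.1,57.5,94.8)
E
```

```text
time: 22.97
ee_pos: [0.5143, 0.2417, 0.13]
tool_rot: [-0.0, 0.999, 0.043, -0.0]
force: [0.7, 0.7, -5.5]
gripper_width: 0.0416
time: 23.72
ee_pos: [0.4997, 0.3138, 0.1037]
tool_rot: [0.001, 0.999, 0.041, 0.0]
force: [-0.3, 0.9, -4.4]
gripper_width: 0.0413
t 23.72 pos [499.7 313.8 103.7] w 41.3 F [-0.3  0.9 -4.4] | shift [ 6.3 -2.9 46.2] turn [ 0.001 -0.    -0.002] j7 -2.04
t 23.82 pos [499.6 314.6 104. ] w 41.7 F [ 0.9 -0.4 -4.5] | shift [ 6.3 -2.  46.5] turn [ 0.    -0.001 -0.002] j7 -2.04
```

View pics/w7.png

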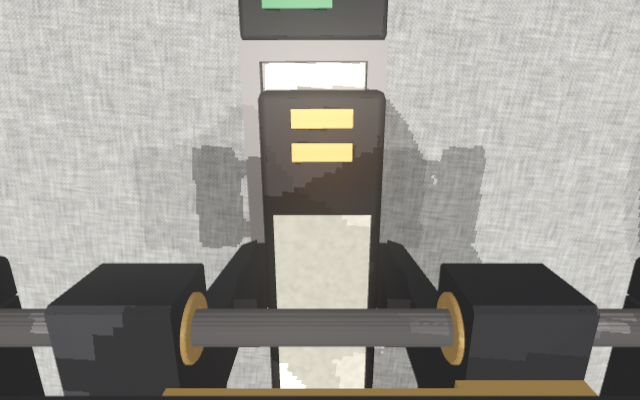

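View pics/s7.png

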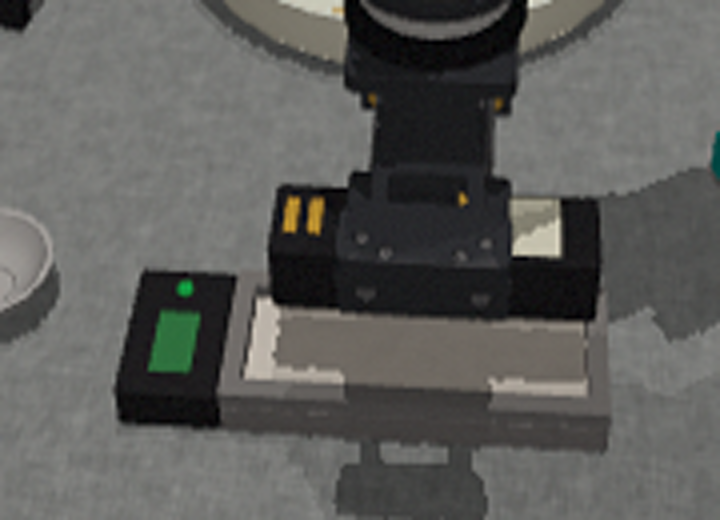

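Run:
```python
from h import *
goto(505.7,317.1,57.5,94.8)
p,d,W,K,R,t=cloud('wrist')
a=np.radians(4.8); ex=np.array([np.cos(a),np.sin(a)]); ey=np.array([-ex[1],ex[0]])
def loc(P): q=P[:2]*1000-np.array([505.7,317.1]); return (q@ex).round(1),(q@ey).round(1)
m=np.zeros((400,640),bool); m[80:240,240:400]=1
q=W[m]; q=q[np.isfinite(q).all(1)]; q=q[q[:,2]>.08]
print('bat top z',np.median(q[:,2]),rect(W,m,(.09,.13)))
L=((q[:,:2]*1000-[505.7,317.1])); x=L@ex;y=L@ey
print('bat local x max',np.percentile(x,[98,99.5]),'y',np.percentile(y,[1,99]))
m[:]=0; m[38:92,230:400]=1
q=W[m]; q=q[np.isfinite(q).all(1)]; q=q[(q[:,2]<.0245)&(q[:,2]>.015)]
L=((q[:,:2]*1000-[505.7,317.1])); x=L@ex;y=L@ey
print('recess floor: xmax',np.percentile(x,[98,99.5]),'y',np.percentile(y,[1,2,98,99]),len(q))
```

```text
t 23.82 pos [499.6 314.6 104. ] w 41.7 F [ 0.9 -0.4 -4.5] | shift [ 6.3 -2.  46.5] turn [ 0.    -0.001 -0.002] j7 -2.04
bat top z 0.10825111518762143 (18272, array([548.3, 318.6]), array([51.9, 42.3]), 4.7, np.float64(0.1083))
bat local x max [67.60135629 68.51643663] y [-22.37538303  18.19236676]
recess floor: xmax [83.46702008 83.52867552] y [-26.42758111 -25.97114115  29.17598396  29.5021329 ] 2833
```

```bash
python3 -m crank '[36,2,-1,0,0,0,0, 36,5,-2,3,0,0,0, 36,7,-3,10,0,0,0, 36,7.2,-3,20,0,0,0, 36,7.2,-3,30,0,0,0, 36,7.2,-3,38,0,0,0, 36,7.2,-3,43,0,0,0, 36,7.2,-3,45.5,0,0,0, 36,7.2,-3,45.5,0,0,0, 36,7.2,-3,45.5,0,0,0, 36,7.2,-3,45.5,0,0,0]'
python3 - <<'E'
from h import *
goto(505.7,317.1,57.5,94.8)
p,d,W,K,R,t=cloud('side')
cv2.imwrite('pics/s8.png',cv2.resize(p[220:350,220:400],None,fx=4,fy=4,interpolation=cv2.INTER_CUBIC)[:,:,::-1])
E
```

```text
time: 24.78
ee_pos: [0.5062, 0.3193, 0.0584]
tool_rot: [-0.0, 0.999, 0.042, 0.0]
force: [0.5, 0.3, -5.3]
gripper_width: 0.042
t 24.78 pos [506.2 319.3  58.4] w 42.0 F [ 0.5  0.3 -5.3] | shift [-0.7  2.1  0.9] turn [-0.    -0.001  0.   ] j7 -2.04
```

View pics/s8.png

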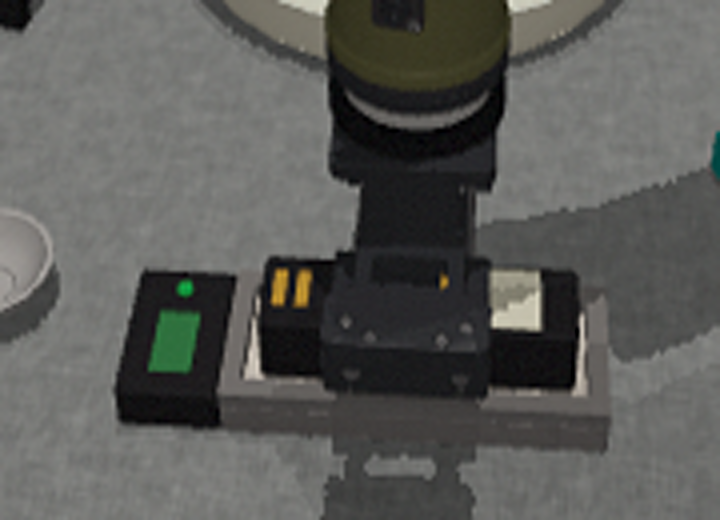

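Battery in the recess, with gaps showing at all edges. Lower the last bit, release and rise.

```bash
python3 -m crank '[36,0,0,1,0,0,0, 62,0,0,1,0,0,0, 62,0,0,1,0,0,0, 62,0,0,1,0,0,0, 62,0,0,-2,0,0,0, 62,0,0,-12,0,0,0, 62,0,0,-35,0,0,0, 62,0,0,-65,0,0,0, 62,0,0,-90,0,0,0, 62,0,0,-100,0,0,0, 62,0,0,-100,0,0,0]'
python3 - <<'E'
from h import *
p,d,W,K,R,t=cloud('wrist','w9')
m=np.zeros((400,640),bool); m[60:230,240:420]=1
print(rect(W,m,(.052,.072)))
p,d,W,K,R,t=cloud('side')
cv2.imwrite('pics/s9.png',cv2.resize(p[220:350,220:400],None,fx=4,fy=4,interpolation=cv2.INTER_CUBIC)[:,:,::-1])
goto(415,-350.3,150,-2)
E
```

```text
time: 25.75
ee_pos: [0.5075, 0.3201, 0.1614]
tool_rot: [-0.002, 0.999, 0.042, 0.003]
force: [0.1, 0.7, -0.6]
gripper_width: 0.062
(8833, array([537., 322.]), array([86.8, 42.1]), 4.8, np.float64(0.0613))
t 25.85 pos [505.6 319.  158.1] w 62.1 F [ 0.5  0.4 -1. ] | shift [-146.4  659.4    8.1] turn [-0.     0.    -1.452] j7 -2.05
```

View pics/s9.png

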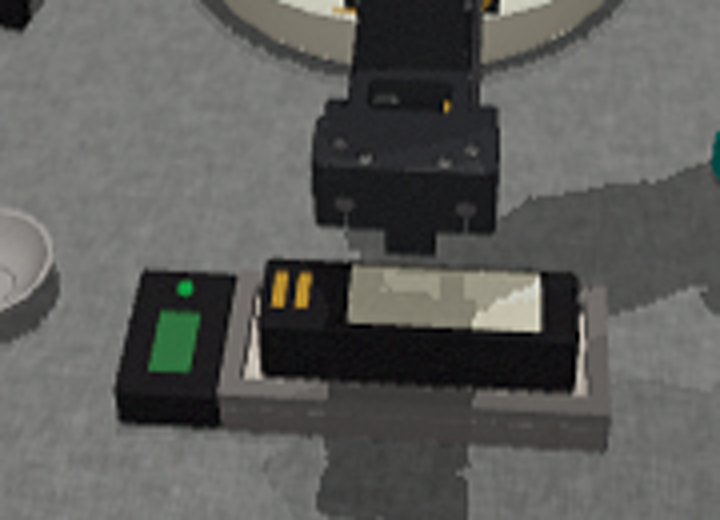

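View pics/w9.png

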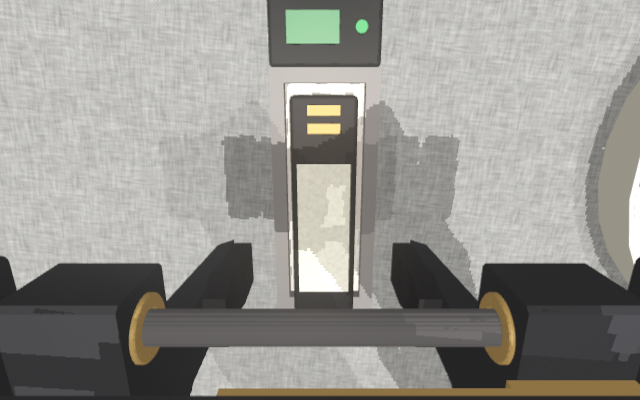

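```bash
python3 -m crank '[66,-1,8,0,0,0,-0.05, 66,-3,28,0,0,0,-0.14, 66,-5,55,0,0,0,-0.26, 66,-8,86,0,0,0,-0.38, 66,-10,119,0,0,0,-0.50, 66,-13,152,0,0,0,-0.62, 66,-16,187,0,0,0,-0.74, 66,-19,222,0,0,0,-0.86, 66,-22,257,0,0,0,-0.98, 66,-25,292,0,0,0,-1.10, 66,-28,325,0,0,0,-1.22, 66,-30,350,0,0,0,-1.34]'
python3 - <<'E'
from h import *
goto(504.5,-348.5,130,-2)
E
```

```text
time: 26.85
ee_pos: [0.5035, -0.0355, 0.1565]
tool_rot: [-0.001, 0.756, 0.655, -0.002]
force: [-0.1, 0.0, 0.2]
gripper_width: 0.0657
t 26.85 pos [503.5 -35.5 156.5] w 65.7 F [-0.1  0.   0.2] | shift [-309.6   45.9   26.8] turn [-0.004  0.001 -0.109] j7 -0.68
```

```bash
python3 -m crank '[66,-22,3,1,0,0,-0.05, 66,-55,8,3,0,0,-0.11, 66,-91,13,6,0,0,-0.109, 66,-128,18,10,0,0,-0.109, 66,-165,24,14,0,0,-0.109, 66,-202,30,18,0,0,-0.109, 66,-238,35,22,0,0,-0.109, 66,-270,40,25,0,0,-0.109, 66,-294,43,27,0,0,-0.109, 66,-308,45,27,0,0,-0.109, 66,-312,46,27,0,0,-0.109, 66,-312,46,27,0,0,-0.109]'
python3 - <<'E'
from h import *
p,d,W,K,R,t=cloud('top','t10')
m=np.zeros((400,640),bool)
hs=cv2.cvtColor(p,cv2.COLOR_RGB2HSV)
goto(504.5,-348.5,31,-2)
cv2.imwrite('pics/t10.png',cv2.resize(p[140:300,260:520],None,fx=3,fy=3)[:,:,::-1])
E
```

```text
time: 27.85
ee_pos: [0.5041, -0.348, 0.1295]
tool_rot: [-0.001, 0.721, 0.693, -0.0]
force: [0.4, 0.3, -0.3]
gripper_width: 0.0656
t 27.9 pos [ 504.7 -346.3  130. ] w 66.3 F [ 0.6  0.3 -0.2] | shift [-2.5  0.  99. ] turn [-0.001 -0.002 -0.003] j7 -0.03
```

View pics/t10.png

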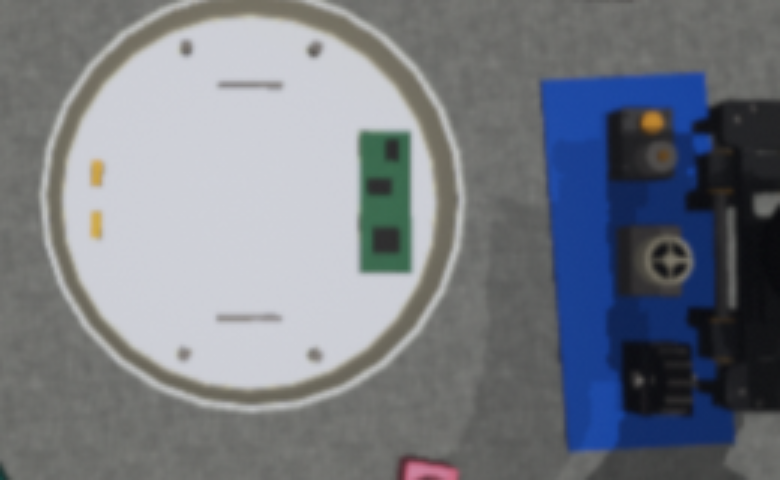

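```bash
python3 -m crank '[66,-1.5,0,15,0,0,-0.002, 66,-1.5,0,42,0,0,-0.002, 66,-1.5,0,70,0,0,-0.002, 66,-1.5,0,90,0,0,-0.002, 66,-1.5,0,98,0,0,-0.002, 66,-1.5,0,99,0,0,-0.002, 66,-1.5,0,99,0,0,-0.002, 50,-1.5,0,99,0,0,-0.002, 50,-1.5,0,99,0,0,-0.002, 50,-1.5,0,99,0,0,-0.002, 50,-1.5,0,99,0,0,-0.002, 50,-1.5,0,99,0,0,-0.002]'
python3 - <<'E'
from h import *
goto(557.9,-88.7,129,-2)
E
```

```text
time: 28.9
ee_pos: [0.5057, -0.3491, 0.0336]
tool_rot: [0.001, 0.72, 0.694, 0.0]
force: [-1.6, 0.6, 5.9]
gripper_width: 0.0539
t 28.9 pos [ 505.7 -349.1   33.6] w 53.9 F [-1.6  0.6  5.9] | shift [262.1  42.9 -95.5] turn [ 0.002  0.001 -0.001] j7 -0.11
```

```bash
python3 -m crank '[50,0,0,-12,0,0,0, 50,0,0,-38,0,0,0, 50,3,0,-65,0,0,0, 50,15,2,-85,0,0,0, 50,40,6,-97,0,0,0, 50,73,12,-97,0,0,0, 50,109,18,-97,0,0,0, 50,145,24,-97,0,0,0, 50,182,30,-97,0,0,0, 50,216,36,-97,0,0,0, 50,241,40,-97,0,0,0, 50,256,42,-97,0,0,0]' && python3 -m crank '[50,5,0.5,5,0,0,0, 50,6,1,20,0,0,0, 50,6,1,40,0,0,0, 50,6,1,56,0,0,0, 50,6,1,60,0,0,0, 50,6,1,60,0,0,0, 50,6,1,60,0,0,0, 50,6,1,60,0,0,0]'
python3 -c "
from h import *
goto(557.9,-88.7,43)"
```

```text
time: 29.9
ee_pos: [0.5573, -0.0898, 0.1303]
tool_rot: [-0.0, 0.718, 0.696, 0.002]
force: [0.2, -0.4, -1.8]
gripper_width: 0.0539
time: 30.57
ee_pos: [0.5581, -0.0893, 0.0702]
tool_rot: [0.001, 0.72, 0.694, 0.001]
force: [0.4, 0.6, -1.8]
gripper_width: 0.0537
t 30.57 pos [558.1 -89.3  70.2] w 53.7 F [ 0.4  0.6 -1.8] | shift [ 0.6 -0.3 27.2] turn [ 0.002  0.    -0.002] j7 -0.55
```

```bash
python3 -m crank '[50,0.5,0,10,0,0,0, 50,0.5,0,20,0,0,0, 50,0.5,0,25,0,0,0, 50,0.5,0,27,0,0,0, 50,0.5,0,27,0,0,0, 50,0.5,0,27,0,0,0]'
python3 -c "
from h import *
goto(557.9,-88.7,43)"
```

```text
time: 31.07
ee_pos: [0.5569, -0.0883, 0.0425]
tool_rot: [-0.0, 0.72, 0.694, -0.001]
force: [-2.3, -0.1, 6.0]
gripper_width: 0.0536
t 31.07 pos [556.9 -88.3  42.5] w 53.6 F [-2.3 -0.1  6. ] | shift [-0.4  1.  -0.5] turn [-0.001  0.001 -0.001] j7 -0.58
```

```bash
python3 -m crank '[66,0,0,0,0,0,0, 66,0,0,0,0,0,0, 66,0,0,0,0,0,0, 66,0,0,-4,0,0,0, 66,0,0,-20,0,0,0, 66,0,0,-50,0,0,0, 66,0,0,-80,0,0,0, 66,0,0,-88,0,0,0]'
python3 -c "
from h import *
goto(594.3,-346,130)"
```

```text
time: 31.73
ee_pos: [0.5596, -0.0881, 0.1341]
tool_rot: [0.002, 0.72, 0.694, 0.002]
force: [0.4, 0.3, 0.2]
gripper_width: 0.0658
t 31.73 pos [559.6 -88.1 134.1] w 65.8 F [0.4 0.3 0.2] | shift [-256.5   44.     4.3] turn [ 0.006 -0.    -0.001] j7 -0.49
```

```bash
python3 -m crank '[66,-8,1,0,0,0,0, 66,-28,5,0,0,0,0, 66,-58,10,0,0,0,0, 66,-92,16,0,0,0,0, 66,-127,22,0,0,0,0, 66,-162,28,0,0,0,0, 66,-195,34,0,0,0,0, 66,-225,39,0,0,0,0, 66,-245,43,0,0,0,0, 66,-255,45,10,0,0,0, 66,-257,45,25,0,0,0, 66,-257,45,30,0,0,0]' && python3 -m crank '[66,0,0,0,0,0,0, 66,0,0,0,0,0,0, 66,0,0,0,0,0,0]'
python3 -c "
from h import *
goto(594.3,-346,31.5)"
```

```text
time: 32.73
ee_pos: [0.5908, -0.3457, 0.0959]
tool_rot: [-0.003, 0.72, 0.694, -0.001]
force: [-0.6, 0.7, -0.2]
gripper_width: 0.0659
time: 32.98
ee_pos: [0.5938, -0.3446, 0.1003]
tool_rot: [-0.0, 0.719, 0.695, 0.0]
force: [0.8, 0.7, -0.7]
gripper_width: 0.0657
t 32.98 pos [ 593.8 -344.6  100.3] w 65.7 F [ 0.8  0.7 -0.7] | shift [-1.4  0.6 68.8] turn [ 0.    -0.001  0.002] j7 -0.02
```

```bash
python3 -m crank '[66,-1,0.5,12,0,0,0, 66,-1,0.5,32,0,0,0, 66,-1,0.5,52,0,0,0, 66,-1,0.5,65,0,0,0, 66,-1,0.5,68.5,0,0,0, 66,-1,0.5,68.5,0,0,0, 66,-1,0.5,68.5,0,0,0, 50,-1,0.5,68.5,0,0,0, 50,-1,0.5,68.5,0,0,0, 50,-1,0.5,68.5,0,0,0, 50,-1,0.5,68.5,0,0,0, 50,-1,0.5,68.5,0,0,0]'
python3 - <<'E'
from h import *
goto(603.5,-1.5,129,-2)
E
```

```text
time: 33.98
ee_pos: [0.5944, -0.348, 0.0329]
tool_rot: [0.001, 0.72, 0.694, 0.0]
force: [0.3, -0.1, 5.4]
gripper_width: 0.0534
t 33.98 pos [ 594.4 -348.    32.9] w 53.4 F [ 0.3 -0.1  5.4] | shift [346.5  -3.3 -96.3] turn [ 0.002  0.001 -0.001] j7 -0.06
```

```bash
python3 -m crank '[50,0,0,-12,0,0,0, 50,0,0,-38,0,0,0, 50,3,0,-65,0,0,0, 50,15,0,-85,0,0,0, 50,40,0,-96,0,0,0, 50,74,-1,-96,0,0,0, 50,111,-1,-96,0,0,0, 50,149,-1,-96,0,0,0, 50,187,-2,-96,0,0,0, 50,225,-2,-96,0,0,0, 50,263,-3,-96,0,0,0, 50,296,-3,-96,0,0,0]' && python3 -m crank '[50,24,0,2,0,0,0, 50,40,0,10,0,0,0, 50,48,0,25,0,0,0, 50,49,0,45,0,0,0, 50,49,0,58,0,0,0, 50,49,0,60,0,0,0, 50,49,0,60,0,0,0, 50,49,0,60,0,0,0, 50,49,0,60,0,0,0]'
python3 -c "
from h import *
goto(603.5,-1.5,42)"
```

```text
time: 34.98
ee_pos: [0.6006, -0.0487, 0.1281]
tool_rot: [-0.001, 0.719, 0.695, 0.0]
force: [0.0, 0.1, -1.9]
gripper_width: 0.0531
time: 35.73
ee_pos: [0.6038, -0.0033, 0.0687]
tool_rot: [0.001, 0.72, 0.694, 0.001]
force: [0.5, 0.0, -2.5]
gripper_width: 0.0533
t 35.73 pos [603.8  -3.3  68.7] w 53.3 F [ 0.5  0.  -2.5] | shift [ 1.8 -0.4 26.7] turn [ 0.002 -0.    -0.002] j7 -0.64
```

```bash
python3 -m crank '[50,0.5,0,10,0,0,0, 50,0.5,0,20,0,0,0, 50,0.5,0,25,0,0,0, 50,0.5,0,27,0,0,0, 50,0.5,0,27,0,0,0, 50,0.5,0,27,0,0,0]'
python3 -c "
from h import *
goto(603.5,-1.5,42)"
```

```text
time: 36.23
ee_pos: [0.6025, -0.0025, 0.0416]
tool_rot: [0.0, 0.72, 0.694, -0.001]
force: [-3.8, -0.3, 11.3]
gripper_width: 0.0537
t 36.23 pos [602.5  -2.5  41.6] w 53.7 F [-3.8 -0.3 11.3] | shift [ 1.1  1.  -0.4] turn [-0.001  0.001 -0.001] j7 -0.66
```

Down. Release, rise and go to the wheel at about (414.5, -350.3).

```bash
python3 -m crank '[66,0,0,0,0,0,0, 66,0,0,0,0,0,0, 66,0,0,0,0,0,0, 66,0,0,-4,0,0,0, 66,0,0,-20,0,0,0, 66,0,0,-50,0,0,0, 66,0,0,-80,0,0,0, 66,0,0,-88,0,0,0, 66,0,0,-88,0,0,0]'
python3 -c "
from h import *
goto(414.5,-350.3,130)"
```

```text
time: 36.98
ee_pos: [0.6049, -0.0021, 0.1312]
tool_rot: [0.002, 0.72, 0.694, 0.002]
force: [-0.2, -0.1, -0.8]
gripper_width: 0.066
t 36.98 pos [604.9  -2.1 131.2] w 66.0 F [-0.2 -0.1 -0.8] | shift [-354.9 -177.6    0. ] turn [ 0.005 -0.001 -0.001] j7 -0.59
```

```bash
python3 -m crank '[66,-10,-5,0,0,0,0, 66,-34,-17,0,0,0,0, 66,-66,-33,0,0,0,0, 66,-100,-50,0,0,0,0, 66,-134,-67,0,0,0,0, 66,-168,-84,0,0,0,0, 66,-202,-101,0,0,0,0, 66,-236,-118,0,0,0,0, 66,-270,-135,0,0,0,0, 66,-303,-151,0,0,0,0, 66,-330,-165,0,0,0,0, 66,-347,-173,0,0,0,0]' && python3 -m crank '[66,-6,-3,5,0,0,0, 66,-8,-4,18,0,0,0, 66,-8,-4,28,0,0,0, 66,-8,-4,30,0,0,0, 66,-8,-4,30,0,0,0, 66,-8,-4,30,0,0,0]'
python3 -c "
from h import *
goto(414.5,-350.3,31.5)"
```

```text
time: 37.98
ee_pos: [0.4123, -0.3467, 0.1265]
tool_rot: [-0.002, 0.722, 0.692, -0.002]
force: [0.9, 0.0, -0.0]
gripper_width: 0.066
time: 38.48
ee_pos: [0.414, -0.3494, 0.0984]
tool_rot: [-0.0, 0.719, 0.695, 0.0]
force: [-0.5, -0.4, 0.7]
gripper_width: 0.066
t 38.48 pos [ 414.  -349.4   98.4] w 66.0 F [-0.5 -0.4  0.7] | shift [-0.9  0.6 66.9] turn [-0.    -0.001  0.001] j7 -0.1
```

```bash
python3 -m crank '[66,-0.5,0.5,12,0,0,0, 66,-0.5,0.5,32,0,0,0, 66,-0.5,0.5,52,0,0,0, 66,-0.5,0.5,64,0,0,0, 66,-0.5,0.5,67,0,0,0, 66,-0.5,0.5,67,0,0,0, 66,-0.5,0.5,67,0,0,0, 40,-0.5,0.5,67,0,0,0, 40,-0.5,0.5,67,0,0,0, 40,-0.5,0.5,67,0,0,0, 40,-0.5,0.5,67,0,0,0, 40,-0.5,0.5,67,0,0,0]' && python3 -m crank '[40,0,0,0,0,0,0, 40,0,0,-3,0,0,0, 40,0,0,-10,0,0,0, 40,0,0,-20,0,0,0, 40,0,0,-20,0,0,0]'
python3 - <<'E'
from h import *
goto(517.8,0.7,129,-2)
p,*_=cloud('wrist','w12')
E
```

```text
time: 39.48
ee_pos: [0.4148, -0.3514, 0.0326]
tool_rot: [0.001, 0.72, 0.694, 0.0]
force: [0.6, -0.7, 6.8]
gripper_width: 0.0483
time: 39.9
ee_pos: [0.4143, -0.3518, 0.0534]
tool_rot: [0.001, 0.72, 0.694, 0.0]
force: [0.6, -0.5, -1.7]
gripper_width: 0.0482
t 39.9 pos [ 414.3 -351.8   53.4] w 48.2 F [ 0.6 -0.5 -1.7] | shift [356.   90.7 -75.9] turn [ 0.002  0.001 -0.002] j7 -0.15
```

View pics/w12.png

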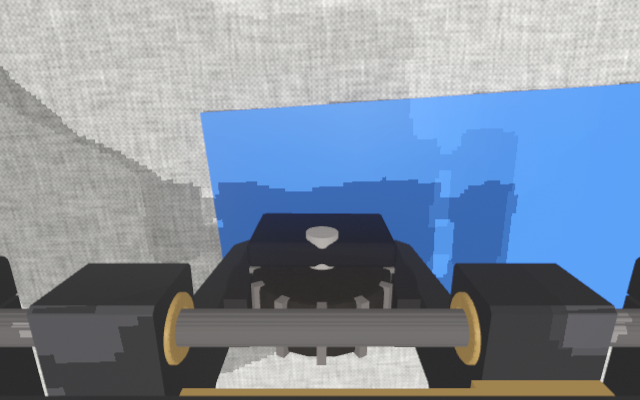

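```bash
python3 -m crank '[40,0,0,-12,0,0,0, 40,0,0,-34,0,0,0, 40,4,1,-56,0,0,0, 40,18,4,-72,0,0,0, 40,42,10,-76,0,0,0, 40,76,19,-76,0,0,0, 40,113,29,-76,0,0,0, 40,150,38,-76,0,0,0, 40,187,47,-76,0,0,0, 40,225,57,-76,0,0,0, 40,263,67,-76,0,0,0, 40,297,76,-76,0,0,0]' && python3 -m crank '[40,30,8,2,0,0,0, 40,50,13,8,0,0,0, 40,58,15,20,0,0,0, 40,59,15,38,0,0,0, 40,59,15,52,0,0,0, 40,59,15,58,0,0,0, 40,59,15,58,0,0,0, 40,59,15,58,0,0,0, 40,59,15,58,0,0,0]'
python3 -c "
from h import *
goto(517.8,0.7,41.5)"
```

```text
time: 40.95
ee_pos: [0.5009, -0.0545, 0.1278]
tool_rot: [-0.0, 0.719, 0.695, 0.0]
force: [0.9, 0.2, -3.2]
gripper_width: 0.048
time: 41.7
ee_pos: [0.5181, 0.0011, 0.0703]
tool_rot: [0.0, 0.72, 0.694, 0.0]
force: [1.2, 0.4, -1.7]
gripper_width: 0.0486
t 41.7 pos [518.1   1.1  70.3] w 48.6 F [ 1.2  0.4 -1.7] | shift [-0.4 -0.3 28.8] turn [ 0.001 -0.    -0.002] j7 -0.77
```

```bash
python3 -m crank '[40,0,0,10,0,0,0, 40,0,0,20,0,0,0, 40,0,0,25,0,0,0, 40,0,0,28,0,0,0, 40,0,0,28,0,0,0, 40,0,0,28,0,0,0]'
python3 -c "
from h import *
goto(517.8,0.7,41.5)"
```

```text
time: 42.2
ee_pos: [0.5171, 0.001, 0.0416]
tool_rot: [-0.0, 0.72, 0.694, -0.001]
force: [-1.2, -0.9, 0.0]
gripper_width: 0.0484
t 42.2 pos [517.1   1.   41.6] w 48.4 F [-1.2 -0.9  0. ] | shift [-0.3  0.7  0.1] turn [-0.001  0.001 -0.001] j7 -0.79
```

```bash
python3 -m crank '[40,0,0,0.5,0,0,0, 64,0,0,0.5,0,0,0, 64,0,0,0.5,0,0,0, 64,0,0,0.5,0,0,0, 64,0,0,-4,0,0,0, 64,0,0,-20,0,0,0, 64,0,0,-50,0,0,0, 64,0,0,-85,0,0,0, 64,0,0,-120,0,0,0, 64,0,0,-150,0,0,0, 64,0,0,-150,0,0,0]' && python3 -m crank '[64,-15,0,0,0,0,0, 64,-45,0,0,0,0,0, 64,-80,0,0,0,0,0, 64,-120,-5,0,0,0,0, 64,-160,-10,0,0,0,0, 64,-200,-20,0,0,0,0, 64,-240,-30,0,0,0,0, 64,-280,-40,0,0,0,0, 64,-310,-45,0,0,0,0, 64,-330,-50,0,0,0,0, 64,-335,-50,0,0,0,0, 64,-335,-50,0,0,0,0]'
python3 - <<'E'
from h import *
p,d,W,K,R,t=cloud('top','t20')
m=np.zeros((400,640),bool)
m[:]=0;m[168:245,312:335]=1
m2=m.copy(); m2[204:]=0; m3=m.copy(); m3[:206]=0
print('gm',rect(W,m2,(.03,.085)))
print('wh',rect(W,m3,(.03,.085)))
m[:]=0;m[185:225,352:378]=1
print('fan',rect(W,m,(.03,.085)))
m[:]=0; m[185:285,150:220]=1
print('bat',rect(W,m,(.05,.08)))
cv2.imwrite('pics/t20.png',cv2.resize(p[80:300,150:420],None,fx=2.9,fy=2.7)[:,:,::-1])
p,*_=cloud('side','s20')
goto(500,-300,190)
E
```

```text
time: 43.12
ee_pos: [0.5207, 0.0018, 0.1971]
tool_rot: [0.003, 0.72, 0.694, 0.004]
force: [0.5, 1.0, 0.6]
gripper_width: 0.064
time: 44.12
ee_pos: [0.4548, -0.3332, 0.1911]
tool_rot: [-0.0, 0.721, 0.693, -0.0]
force: [0.2, 0.8, 0.5]
gripper_width: 0.0639
gm (426, array([602.8,  -1.9]), array([38.3, 54.4]), 88.6, np.float64(0.0454))
wh (444, array([5.173e+02, 1.000e-01]), array([42.3, 53.4]), 88.7, np.float64(0.0502))
fan (449, array([556.9, -90.1]), array([40.8, 52.2]), 88.2, np.float64(0.0523))
bat (1432, array([504.8, 317.6]), array([149.8,  43.3]), 5.0, np.float64(0.0624))
t 44.22 pos [ 456.4 -329.8  191.6] w 63.9 F [ 0.1  0.5 -0.3] | shift [31.2 42.6  1.7] turn [ 0.    -0.002  0.001] j7 -0.01
```

View pics/t20.png

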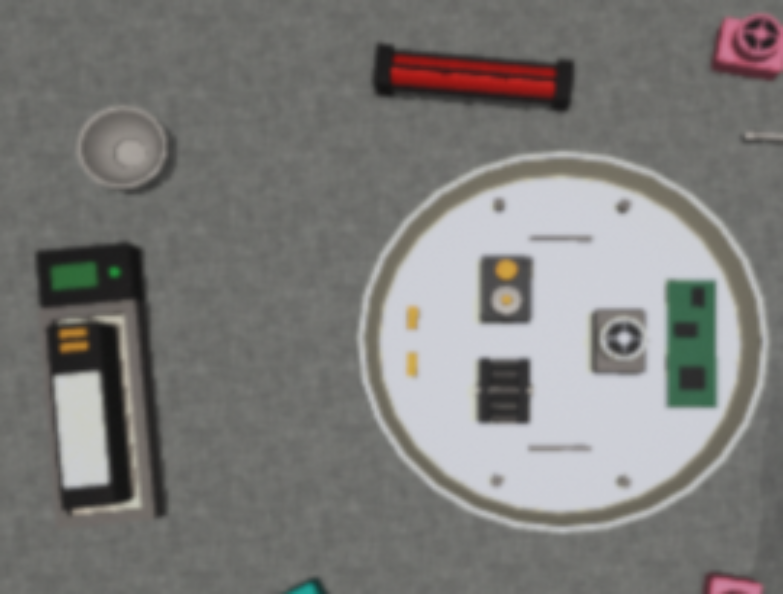

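View pics/s20.png

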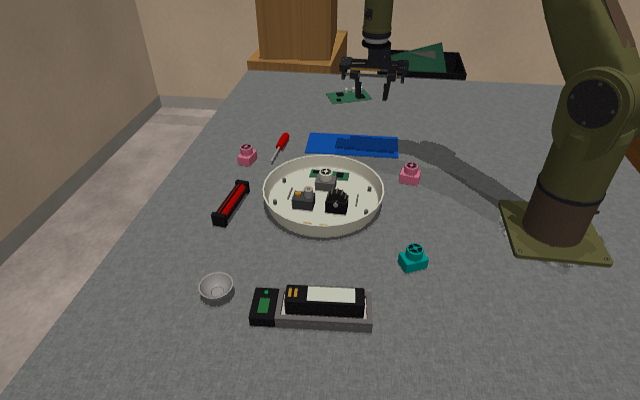

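Top picture: gearmotor (507,290), wheel (503,390) and fan (620,340) are back in the shell, all square, within about 1 mm of where they measured at the start. The battery is at (90,410), level in the charger. The arm is clear, so I'm handing in.

```bash
python3 -m crank '[64,0,0,0,0,0,0, 64,0,0,0,0,0,0, 64,0,0,0,0,0,0, 64,0,0,0,0,0,0]'; python3 -c "
from station import order; print(order.finish_job())"
```

```text
time: 44.55
ee_pos: [0.4561, -0.3308, 0.1918]
tool_rot: [-0.0, 0.719, 0.695, 0.0]
force: [-0.5, 0.5, 0.1]
gripper_width: 0.064
the job is handed in; nothing more can be done
None
```

I stood the fan, gearmotor and wheel on the mat, laid the battery label up in the charger, and put all three modules back in the shell. I then handed the job in at 44.6 s; the system gave no verdict.

**Last checks (top camera):**
- **Modules:** all three are upright. The fan and wheel are within about 1 mm of where they measured at the start. The gearmotor reads 1.1 mm off, but its starting outline was slightly cropped. All are at the same angle as before.
- **Battery:** it is centred to about 1 mm in the recess and its angle matches the charger's within the measuring error. Its top is at 62.4 mm, against 62 mm expected when fully down.
- **Other things:** the screwdriver, dish and roller look undisturbed in the pictures; I did not measure them again. The arm was clear of everything.

**One reading that disagreed:** while holding the wheel, the gripper showed about 48 mm instead of the 54 mm it should be. I never found out why, but the wheel was carried level and stands square.

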